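Zero the peak pointer, then hold the rig's guard open

ROBOT

A 6-joint arm with a two-finger parallel gripper is mounted at the origin on a cart in front of the work surface, level with it; the furniture and walls round the work are solid. World frame = base frame: x ahead of the robot, y to its left, z up, the work surface at z = 0. Lengths are in mm, angles in rad, forces in N, time in s.
With the tool pointing down it reaches from about 350 to 775 mm from the base axis. Payload 7.3 kg.
Tool frame: the origin (TCP) lies between the finger pads, 19 mm behind the fingertips; this is the grasp point; z points along the fingers, y is the line along which they close (so a half turn about z gives the same grasp; the last joint's range is limited). The gripper opens to 92 mm and grips with 3 to 60 N. Pads are 19 mm wide; open, the fingers measure 130 mm over their backs; the gripper's body (75 mm by 190 mm) begins 47 mm behind the grasp point.
Start: joints at [-0.146, 0.342, 1.524, -0, 1.275, -0.146], TCP at [525.017, 0.02, 245.541] pointing down, gripper open.
Joint ranges: [-2.53, 2.53], [-0.77, 2.02], [0.04, 2.7], [-1, 4.14], [0.28, 2.66], [-3.11, 3.11]. Speed limits (rad/s): [2.57, 2.57, 3.14, 3.14, 3.14, 3.14].

INTERFACE

Orientations are given as [roll, pitch, yaw] about the fixed x, y, z axes, in that order (R = Rz(yaw) Ry(pitch) Rx(roll)).
In Python, from plant import bot gives the robot as it stands.
- The arm moves only by the tool jog_arm, never from a script. Its argument "targets" is a list of rows, each an object with "xyz": the shift along the tool's x, y, z as a fraction of full scale, a list of three; "spin": the turn about the tool's z as a fraction of full scale. In form: [{"xyz": [x, y, z], "spin": spin}, ...]. A call has exactly 10 rows; each row shifts and turns the commanded pose from where the row before left it, along the tool's axes as they then stand; what a row does not reach is not made up. Full scale, the value 1, is 80 mm for a shift and 0.1 rad for a turn. A row lasts 1/8 s, in which the tool goes at most 62.5 mm and 10.7 degrees, less where a joint would pass 70% of its speed; a pose out of reach is approached as far as the arm can. A call with a number of a shift or a turn outside -1 to 1 is refused whole. A call with a gripper value outside its range is refused whole. "gripper" is the opening in per cent of the stroke, from 0 (shut) to 100 (fully open), set as the call begins (left out, the last holds). The fingers move at their own pace and stop on an object; the grip force is fixed at half the most. Time passes only in rows, so rows that do not move let the fingers close, or fill a call up. It gives the time, the measured TCP pose, the force, the opening and the grip force at its end, in the units of the state.
- bot.get_obs(): the state, without advancing time (a new reading comes with each control period).
- bot.capture(name): name is "scene" or "side" or "wrist"; returns the picture (384x512x3 uint8, blue, green, red); there is no depth.
- bot.get_calibration(name): a dict with "vfov" (degrees; the focal length in pixels is half the picture's height over the tangent of half this angle, whatever the lens; pixels are square), "cx", "cy" (the principal point, pixels), "eye" and "rotation" of the camera in the world. Camera axes: x right, y down, z forward; pixel columns grow to the right and rows downward; lengths in mm; the calibration is good to about 2 mm. A picture is of the moment at which its call begins: read the wrist's pose just before it. get_calibration takes no time and is no camera call; for the wrist camera it gives the pose at the moment of the call.
- bot.close_job(): hands the job in; it is judged then, once.
The state is a dict: "time": time; "joint_positions": joint angles; "dq": joint speeds; "tau": joint torques, N m; "tool_pos": TCP position; "tcp_rot": TCP orientation; "contact_force": force on the tool from outside, world axes, zero at the start; "moment": the same for the moment, N m; "grip_width": finger opening in mm; "finger_force": force on a finger pad.
Only numpy, scipy, OpenCV 4.12 (cv2) and the standard library are available. Lean on these libraries where they do the work, as an engineer would, in place of code of your own. Each camera call takes 0.05 s, during which the arm holds its last target. There are 200 camera calls.

TASK

With the guard of the bearing run-in rig still shut, turn the reset knob of the drag gauge back anticlockwise until its pointer is fully home at the zero stop. Then raise the rig's guard by the bar at its front to 45 degrees open and hold it there so that the bearing can be inspected: it falls shut if let go, so finish while still holding it, with the pointer left at zero and the things round about undisturbed.

Things in the scene. Friction and masses are not known exactly. Their poses are not given: they have to be found in the camera images.
- gauge: Drag gauge, fixed to the bench at one of two places left of the rig, turned up to 0.4 rad: grey box 106 (x) x 100 (y) x 47 mm with a white round dial (86 mm) and a black bar knob on top. Origin: centre of its underside; z up; its x points away from the robot at yaw 0. The dial's zero lies towards its +x, at a small upright steel stop pin; the scale runs clockwise from there.
- reset_knob (a joint): Angle of the reset knob and its pointer, rad: 0 = home at the zero stop (hard stop), growing clockwise seen from above, up to 2.5. It starts between 0.7 and 1.4 and stays where it is left; friction about 0.04 N m. Bar and pointer lie along the gauge's +x turned clockwise by this angle.
- knob_grip (a point): Point on the knob's vertical axis at which to grip, 83 mm above the bench (TCP here: the fingertips clear the round foot of the knob). The bar grip is 40 mm long, 12 mm thick; it runs from 58 to 89 mm above the bench, with flat vertical sides.
- rig: Bearing run-in rig, fixed to the bench: steel base plate 210 x 150 x 12 mm, a grey motor housing at its back and a bearing on an upright spindle under an aluminium sheet guard. Origin: underside, on its middle line, 95 mm behind the front edge; z up; front faces its -x; turned 0 to -0.45 rad.
- guard (a joint): Opening of the guard, rad: 0 = shut, grows as its front goes up about the hinge at the back; 0.785 = 45 degrees; stop at 1.2. A hood 130 (x) x 124 (y) x 79 mm, 0.5 kg, top 97 mm above the bench when shut; swings freely and falls shut from every angle. A needle at the hinge moves over a scale on the rig's left (+y) side with a mark each 15 degrees, long at 0 and 45.
- guard_bar (a point): Middle of the guard's handle, a round steel bar 12 mm thick, 98 mm long along the rig's y, on two arms 45 mm either side of the middle. From the hinge axis it lies 150 mm in front (rig -x) and 34 mm up when shut (129 mm above the bench), 82 mm in front and 130 mm up at 45 degrees. Can be pinched from above, fingers closing along the rig's x; turns between the pads.
- guard_hinge (a point): Middle of the guard's hinge axis, which runs along the rig's y: 70 mm behind the rig's origin, 95 mm above the bench.
- filter_carton: Cubic carton, 105 x 105 x 101 mm, loose bystander, at the other of the gauge's two places. Origin: centre of its underside.
- solvent_tin: Round tin, 90 mm across, 127 mm high, loose bystander. Origin: centre of its underside.
- bearing_carton: Flat carton, 78 x 105 x 24 mm, loose bystander. Origin: centre of its underside.
- threadlock: Small dark bottle with a pointed cap, 30 x 45 x 128 mm, loose bystander between rig and gauge. Origin: centre of its underside.
- screwdriver: Screwdriver lying on the bench, 147 x 22 x 22 mm, loose bystander. Origin: centre of its underside.

How it is judged (in metres and radians):
On the way:
1. the gauge's pointer is turned home to zero while the guard is shut (value of joint reset_knob below 0.06 rad and value of joint guard below 0.1 rad), for 0.2 s.
At the end, for the whole second after the job is handed in: The program has ended with the fingers still holding the guard (at least 0.8 N on it), at rest, 45 degrees open within 5 degrees, propped by no other thing; the reset knob is still within 0.08 rad of its zero stop (value of joint guard between 0.695 and 0.875 rad and velocity of joint guard between -0.05 and 0.05 rad/s and contact force between the fingers and rig above 0.8 N and value of joint reset_knob below 0.08 rad and contact force between each of filter_carton, solvent_tin, bearing_carton, threadlock, screwdriver and rig below 0.2 N); the arm keeps its last pose, push and grip.
It fails at once if a bystander is moved by more than 3 cm (distance of any of filter_carton, solvent_tin, bearing_carton, threadlock, screwdriver from where it was at the start of the episode above 0.03 m).
It also fails if it takes over 48 s, if anything falls off the work surface, if the arm or the gripper's body presses on something with over 40 N, if the wrist force passes 120 N, or if a joint passes its speed limit or range.

## Working session

There is one attempt and no reset: what is moved stays moved. The work goes in short steps, Python scripts to look and compute and a tool call to move; the robot and the scene stay as the last step left them, time stands still between calls to the robot, and variables do not carry over. Pictures are saved under pics/ and viewed, at most 10 in all, crops included, and the job is handed in when it is done.

Besides the shell and the picture viewer there is one more tool, called after ">>>" by a JSON object that holds its "method" and its "body", one argument or row to a line. jog_arm: Moves the arm, as the interface text tells. Shift numbers are shares of 80 mm and turn numbers shares of 0.1 rad, none past 1 either way. Its arguments: {"type":"object","properties":{"targets":{"type":"array","items":{"type":"object","properties":{"xyz":{"type":"array","items":{"type":"number"}},"spin":{"type":"number"}}}},"gripper":{"type":"number"}},"required":["targets"]}

```bash
mkdir -p pics; python3 - <<'E'
from plant import bot
import cv2,numpy as np
o=bot.get_obs();print(o)
for n in("scene","side"):
    c=bot.get_calibration(n);print(n,c)
    cv2.imwrite(f"pics/{n}0.png",bot.capture(n))
print(bot.get_calibration("wrist"))
E
```

```text
{'time': 0.0, 'joint_positions': array([-1.46007136e-01,  3.42702627e-01,  1.52502627e+00,  1.22336903e-06,
        1.27539239e+00, -1.46001348e-01]), 'dq': array([ 1.54676612e-04,  6.07386744e-05, -2.36598247e-03, -5.34413167e-04,
        5.48593721e-04, -5.15019937e-04]), 'tau': array([ 7.61924657e-04, -4.31245601e+01, -2.44219762e+01,  7.17750052e-02,
        5.59406646e-02, -1.04314388e-04]), 'tool_pos': array([5.24618490e+02, 7.49684740e-02, 2.44852142e+02]), 'tcp_rot': array([-3.14008046e+00, -2.23547324e-04,  1.57079001e+00]), 'contact_force': array([-0.94690348,  0.49363049, -0.65201524]), 'moment': array([-0.01949532,  0.05078225,  0.01082429]), 'finger_force': 0.0, 'grip_width': 91.68925544786602}
scene {'vfov': 57.75157171726564, 'cx': 252.8420397525115, 'cy': 194.72706314502733, 'eye': array([ 183.86313136, -576.7254534 ,  783.90199193]), 'rotation': array([-2.37477913, -0.00927563, -0.52473546])}
side {'vfov': 48.40316159589298, 'cx': 264.9450369182942, 'cy': 190.44381336411803, 'eye': array([-417.62636061, -386.81517416,  658.42865284]), 'rotation': array([-2.0708352 , -0.01948536, -1.19024831])}
{'vfov': 70.40611305028116, 'cx': 254.87705299217117, 'cy': 196.5657144847408, 'eye': array([525.43675968,  82.96779008, 383.91387037]), 'rotation': array([ 2.83524944e+00, -2.35096347e-04, -3.93774424e-04])}
```

View pics/scene0.png

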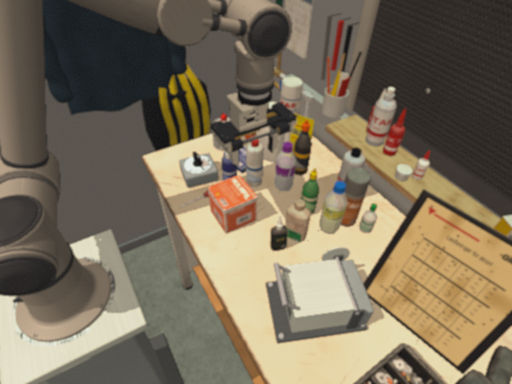

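View pics/side0.png

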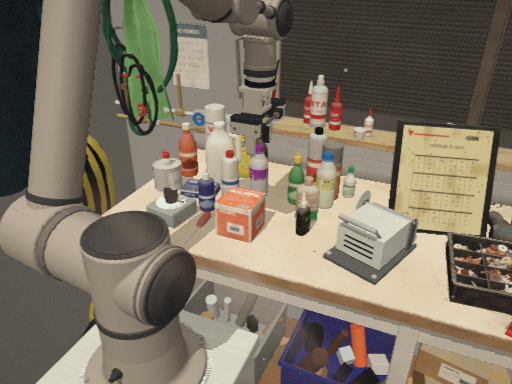

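Scene view: gauge at about (198,168) with the knob on it, carton at (233,203), threadlock at (279,235), rig at (320,295). Side view: gauge at (172,207), rig at (372,240). I'll look at enlarged crops.

```bash
cat > h.py <<'E'
import numpy as np,cv2
from scipy.spatial.transform import Rotation as Rn
def ray(c,uv):
    f=192/np.tan(np.radians(c['vfov']/2))
    d=np.array([(uv[0]-c['cx'])/f,(uv[1]-c['cy'])/f,1])
    return c['eye'],Rn.from_euler('xyz',c['rotation']).apply(d)
def onz(c,uv,z):
    e,d=ray(c,uv);return e+d*(z-e[2])/d[2]
def proj(c,p):
    f=192/np.tan(np.radians(c['vfov']/2))
    q=Rn.from_euler('xyz',c['rotation']).inv().apply(np.array(p)-c['eye'])
    return np.array([c['cx']+f*q[0]/q[2],c['cy']+f*q[1]/q[2]])
def tri(c1,u1,c2,u2):
    e1,d1=ray(c1,u1);e2,d2=ray(c2,u2)
    s=np.linalg.lstsq(np.c_[d1,-d2],e2-e1,rcond=None)[0]
    a=e1+s[0]*d1;b=e2+s[1]*d2;return (a+b)/2,np.linalg.norm(a-b)
E
python3 - <<'E'
import cv2,numpy as np
a=cv2.imread('pics/scene0.png');b=cv2.imread('pics/side0.png')
def crop(i,x,y,w,h,s):return cv2.resize(i[y:y+h,x:x+w],(w*s,h*s),interpolation=cv2.INTER_CUBIC)
top=np.hstack([crop(a,170,140,50,50,8),crop(b,140,180,50,50,8)])
cv2.imwrite('pics/c1.png',np.vstack([top]))
cv2.imwrite('pics/c2.png',np.hstack([crop(a,260,245,120,100,3),crop(b,320,180,110,100,3)]))
from h import *
from plant import bot
S=bot.get_calibration('scene');D=bot.get_calibration('side')
print(tri(S,(197,157),D,(170,193)), onz(S,(198,168),47),onz(D,(172,207),47))
E
```

```text
(array([461.62358075, 240.66206329,  73.14754257]), np.float64(2.893881073295576)) [453.27818937 221.76830633  47.        ] [433.40281915 217.66844182  47.        ]
```

View pics/c1.png

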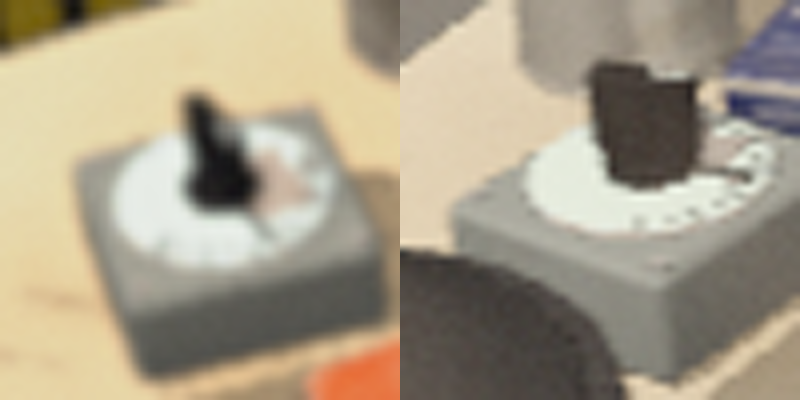

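View pics/c2.png

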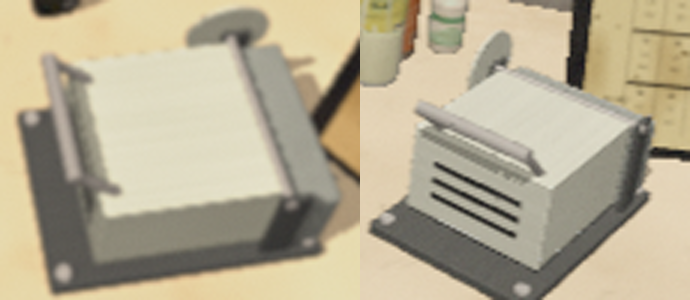

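Crops: the gauge's dial is centred at scene (198,164.4) and side (171.2,202.2), pointer tip at (203.8,170)/(183.8,202). The rig's bar ends are at scene (276,265),(285,305) and side (341,216),(377,233).

```bash
python3 - <<'E'
from h import *
from plant import bot
np.set_printoptions(precision=1,suppress=True)
S=bot.get_calibration('scene');D=bot.get_calibration('side')
a=onz(S,(197.9,164.4),48);b=onz(D,(171.25,202.2),48)
print('dial',a,b,tri(S,(197.9,164.4),D,(171.25,202.2)))
p=onz(S,(203.75,170),48);q=onz(D,(183.75,202.1),48);print('ptr',p,q,np.degrees(np.arctan2(*(p-a)[1::-1])),np.degrees(np.arctan2(*(q-b)[1::-1])))
for n,c,k in(('s',S,[(20,112),(52,290),(320,250)]),):
  for x,y in k: print('plate',onz(c,(260+x/3,245+y/3),12))
for x,y in((10,228),(175,298),(292,190)): print('plateD',onz(D,(320+x/3,180+y/3),12))
L=tri(S,(276,264.5),D,(340.7,215.7));R=tri(S,(285,305.5),D,(376.7,232.7));print(L,R)
L,R=onz(S,(276,264.5),129),onz(S,(285,305.5),129);print(L,R,np.arctan2(*(L-R)[[0,1]]))
L,R=onz(D,(340.7,215.7),129),onz(D,(376.7,232.7),129);print(L,R)
# gauge top corners
for x,y in((78,165),(318,105),(385,255),(130,300)):print('gS',onz(S,(170+x/8,140+y/8),47))
for x,y in((55,210),(265,290)):print('gD',onz(D,(140+x/8,180+y/8),47))
E
```

```text
dial [459.6 236.7  48. ] [453.6 232.9  48. ] (array([460.6, 238.8,  44.2]), np.float64(2.8267712922418617))
ptr [464.8 203.1  48. ] [468.1 201.2  48. ] -81.27592527567987 -65.36193578012768
plate [ 441.4 -214.5   12. ]
plate [ 385.4 -349.9   12. ]
plate [ 576.4 -425.3   12. ]
plateD [ 430. -217.   12.]
plateD [ 394.9 -356.8   12. ]
plateD [ 579.6 -429.    12. ]
(array([ 442.1, -244.4,  130.4]), np.float64(2.336157960125522)) (array([ 406.6, -333.3,  128.9]), np.float64(2.944217935574014))
[ 443.  -242.4  129. ] [ 407.  -331.8  129. ] 0.3830148622246581
[ 443.2 -245.2  129. ] [ 405.2 -334.7  129. ]
gS [416.5 283.7  47. ]
gS [517.2 270.6  47. ]
gS [500.7 174.1  47. ]
gS [404.  199.2  47. ]
gD [409.1 283.1  47. ]
gD [393.6 188.8  47. ]
```

Gauge is centred near (458,234), yaw about -0.16, with the knob at about 1.1 rad. Rig bar middle is near (425,-288,129) with rig yaw about -0.384. I'm moving above the gauge to check it with the wrist camera.

>>> {"method": "jog_arm", "body": {
  "targets": [
    {"xyz":[0,-0.42,0],"spin":0},
    {"xyz":[0.3,-0.42,0],"spin":-0.5},
    {"xyz":[0.5,0,0],"spin":-0.5},
    {"xyz":[0.55,0,0],"spin":-0.5},
    {"xyz":[0.55,0,0],"spin":-0.5},
    {"xyz":[0.5,0.0,0],"spin":-0.5},
    {"xyz":[0.4,0.1,0],"spin":-0.5},
    {"xyz":[0.2,0,0.2],"spin":0},
    {"xyz":[0,0,0.1],"spin":0},
    {"xyz":[0,0,0],"spin":0}
  ],
  "gripper": 100
}}

```text
time: 1.35
tool_pos: [431.7, 238.0, 220.9]
tcp_rot: [-3.14, 0.0, 1.871]
contact_force: [0.7, -0.0, 0.1]
grip_width: 91.6
finger_force: 0.0
```

```bash
python3 - <<'E'
from h import *
from plant import bot
np.set_printoptions(precision=2,suppress=True)
o=bot.get_obs();c=bot.get_calibration('wrist');i=bot.capture('wrist')
print(o['time'],o['tool_pos'],o['tcp_rot'],c);np.save('w1.npy',c,allow_pickle=True)
cv2.imwrite('pics/w1.png',i)
E
```

```text
1.35 [431.73 238.04 220.88] [-3.14  0.    1.87] {'vfov': 70.40611305028116, 'cx': 254.87705299217117, 'cy': 196.5657144847408, 'eye': array([408.34, 317.45, 359.82]), 'rotation': array([2.83, 0.  , 0.3 ])}
```

View pics/w1.png

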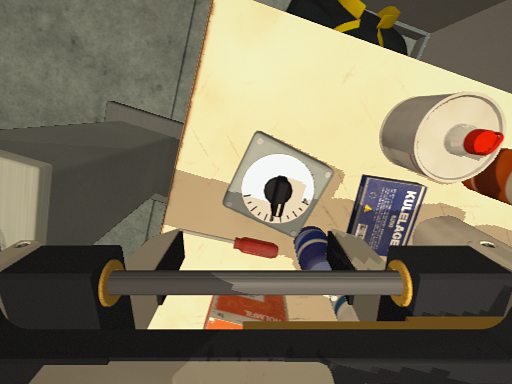

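The wrist view shows the gauge dial at about (278,187), with bar and pointer pointing roughly down the image and a pin near (305,201). The screwdriver is at (255,247) and a blue jar at (312,248).

```bash
python3 - <<'E'
from h import *
np.set_printoptions(precision=2,suppress=True)
c=np.load('w1.npy',allow_pickle=True).item();i=cv2.imread('pics/w1.png')
x0,y0=215,125;r=i[y0:y0+115,x0:x0+130];h=cv2.cvtColor(r,cv2.COLOR_BGR2HSV)
def big(m):
    k,_=cv2.findContours(m,cv2.RETR_EXTERNAL,cv2.CHAIN_APPROX_NONE);return max(k,key=cv2.contourArea)
w=((h[...,1]<25)&(h[...,2]>215)).astype('u1')*255
e=cv2.fitEllipse(cv2.convexHull(big(w)));print(e)
u=(e[0][0]+x0,e[0][1]+y0);print('dial',u,onz(c,u,48))
b=(h[...,2]<60).astype('u1')*255
for z,m in((80,b),):
    k=big(m);print('black bbox',cv2.boundingRect(k));rc=cv2.minAreaRect(k);print(rc)
for n,uv,z in(('jar',(312,236),80),('jarbase',(318,268),0),('shaft',(276,212),50),('pin',(305,201),55),('sd',(240,240),15),('sdend',(278,250),15)): print(n,onz(c,uv,z))
# gauge corners
for uv in((260,131),(340,169),(306,237),(222,204)): print(onz(c,uv,47))
cv2.imwrite('pics/c3.png',cv2.resize(r,None,fx=6,fy=5.2,interpolation=cv2.INTER_CUBIC) if 0 else cv2.resize(r,None,fx=5,fy=5,interpolation=cv2.INTER_CUBIC))
E
```

```text
((62.704769134521484, 56.288795471191406), (53.29973602294922, 73.07987976074219), 93.18167114257812)
dial (277.7047691345215, 181.2887954711914) [457.61 248.86  48.  ]
black bbox (49, 51, 28, 41)
((64.6904296875, 70.75835418701172), (38.41503143310547, 27.23031234741211), 70.70995330810547)
jar [509.96 206.89  80.  ]
jarbase [566.63 128.07   0.  ]
shaft [467.6  212.19  50.  ]
pin [494.97 237.16  55.  ]
sd [439.43 145.68  15.  ]
sdend [495.28 146.53  15.  ]
[420.28 297.85  47.  ]
[522.58 284.15  47.  ]
[515.18 190.31  47.  ]
[402.11 201.65  47.  ]
```

View pics/c3.png

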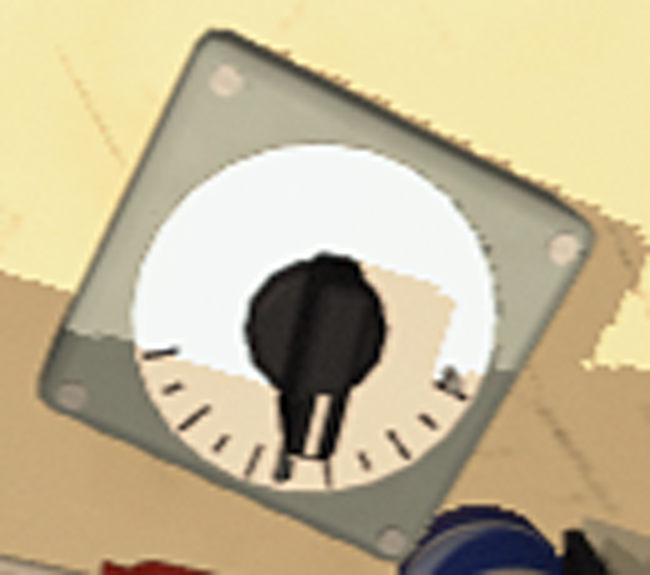

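The crop shows the screws at crop (225,80), (565,248), (392,542), (70,393), the pointer tip at (284,470) and the stop pin at (452,383); the blue jar touches the gauge's near right corner region in view.

```bash
python3 - <<'E'
from h import *
np.set_printoptions(precision=2,suppress=True)
c=np.load('w1.npy',allow_pickle=True).item()
P=lambda x,y,z=47:onz(c,(215+x/5,125+y/5),z)[:2]
A,B,C,D=[P(*q) for q in((225,80),(565,248),(392,542),(70,393))]
ctr=(A+B+C+D)/4;print(A,B,C,D,ctr)
xa=(B-A)+(C-D);ya=(A-D)+(B-C)
print('yaw',np.arctan2(xa[1],xa[0]),np.arctan2(-ya[0],ya[1]),'dial',P(314,317.5))
for n,q in(('ptr',(284,470)),('pin',(455,387))):
    d=P(*q,z=49)-ctr;print(n,d,np.arctan2(d[1],d[0]))
print('jar top',onz(c,(314,238),80),onz(c,(314,238),60))
E
```

```text
[423.6  287.32] [511.68 273.77] [498.27 190.31] [410.11 204.66] [460.91 239.02]
yaw -0.156950467145591 -0.1605162666996678 dial [460.71 240.26]
ptr [  4.86 -37.42] -1.4415198394683275
pin [37.53 -4.75] -0.12587293092681723
jar top [513.01 205.22  80.  ] [520.49 197.2   60.  ]
```

>>> {"method": "jog_arm", "body": {
  "targets": [
    {"xyz":[-0.09,0.355,0],"spin":0},
    {"xyz":[0,0,0],"spin":0.85},
    {"xyz":[0,0,0.2],"spin":0.85},
    {"xyz":[0,0,0.4],"spin":0},
    {"xyz":[0,0,0.4],"spin":0},
    {"xyz":[0,0,0.4],"spin":0},
    {"xyz":[0,0,0.2],"spin":0},
    {"xyz":[0,0,0.12],"spin":0},
    {"xyz":[0,0,0],"spin":0},
    {"xyz":[0,0,0],"spin":0}
  ],
  "gripper": 50
}}

```text
time: 2.65
tool_pos: [461.9, 240.2, 84.8]
tcp_rot: [3.14, -0.0, 1.7]
contact_force: [0.7, -0.0, 0.6]
grip_width: 45.9
finger_force: 0.0
```

```bash
python3 - <<'E'
from h import *
from plant import bot
o=bot.get_obs();c=bot.get_calibration('wrist');i=bot.capture('wrist');s=bot.capture('scene');d=bot.capture('side')
np.save('w2.npy',c,allow_pickle=True);print(o['tool_pos'],o['contact_force'],o['time'])
R=lambda i,x,y,w,h:cv2.resize(i[y:y+h,x:x+w],(400,300),interpolation=cv2.INTER_CUBIC)
cv2.imwrite('pics/c4.png',np.hstack([R(i,100,90,320,240),R(s,150,110,120,90)]))
E
```

```text
[461.9211566  240.24107513  84.80087909] [ 0.70173405 -0.02588032  0.64480067] 2.65
```

View pics/c4.png

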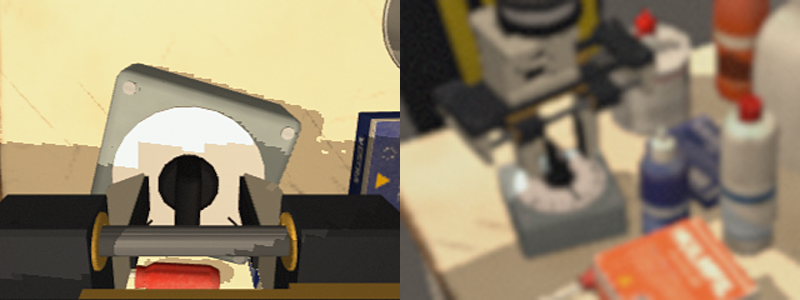

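>>> {"method": "jog_arm", "body": {
  "targets": [
    {"xyz":[0,-0.04,0.02],"spin":0},
    {"xyz":[0,0,0],"spin":0},
    {"xyz":[0,0,0],"spin":0},
    {"xyz":[0,0,0],"spin":0},
    {"xyz":[0,0,0],"spin":0},
    {"xyz":[0,0,0],"spin":0},
    {"xyz":[0,0,0],"spin":0},
    {"xyz":[0,0,0],"spin":0},
    {"xyz":[0,0,0],"spin":0},
    {"xyz":[0,0,0],"spin":0}
  ],
  "gripper": 0
}}

```text
time: 4.05
tool_pos: [458.7, 240.1, 82.4]
tcp_rot: [3.14, -0.0, 1.701]
contact_force: [4.3, 2.8, -2.8]
grip_width: 12.0
finger_force: 30.0
```

>>> {"method": "jog_arm", "body": {
  "targets": [
    {"xyz":[0,0,0],"spin":-1},
    {"xyz":[0,0,0],"spin":-1},
    {"xyz":[0,0,0],"spin":-1},
    {"xyz":[0,0,0],"spin":-1},
    {"xyz":[0,0,0],"spin":-1},
    {"xyz":[0,0,0],"spin":-1},
    {"xyz":[0,0,0],"spin":-1},
    {"xyz":[0,0,0],"spin":-1},
    {"xyz":[0,0,0],"spin":-1},
    {"xyz":[0,0,0],"spin":-1}
  ]
}}

```text
time: 5.3
tool_pos: [457.7, 239.4, 82.4]
tcp_rot: [-3.14, -0.0, 2.704]
contact_force: [1.8, -0.9, 0.5]
grip_width: 11.5
finger_force: 30.0
```

```bash
python3 - <<'E'
from plant import bot
o=bot.get_obs();print(o['contact_force'],o['moment'],o['tool_pos'],o['tcp_rot'])
E
```

```text
[ 1.79838116 -0.94800532  0.47392204] [-0.16699497 -0.28187296 -0.03035019] [457.69223968 239.35294661  82.42039503] [-3.14035893e+00 -3.92282567e-04  2.70427391e+00]
```

>>> {"method": "jog_arm", "body": {
  "targets": [
    {"xyz":[0,0,0],"spin":-0.7},
    {"xyz":[0,0,0],"spin":-0.6},
    {"xyz":[0,0,0],"spin":-0.5},
    {"xyz":[0,0,0],"spin":-0.4},
    {"xyz":[0,0,0],"spin":-0.3},
    {"xyz":[0,0,0],"spin":-0.2},
    {"xyz":[0,0,0],"spin":-0.2},
    {"xyz":[0,0,0],"spin":0},
    {"xyz":[0,0,0],"spin":0},
    {"xyz":[0,0,0],"spin":0}
  ]
}}

```text
time: 6.55
tool_pos: [457.6, 239.0, 82.4]
tcp_rot: [-3.14, -0.001, 2.991]
contact_force: [0.2, -6.5, 3.8]
grip_width: 11.9
finger_force: 30.0
```

```bash
python3 - <<'E'
from h import *
from plant import bot
o=bot.get_obs();print(o['contact_force'],o['moment'],o['tool_pos'],o['tcp_rot'])
c=bot.get_calibration('wrist');i=bot.capture('wrist');cv2.imwrite('pics/w5.png',i)
cv2.imwrite('pics/c5.png',cv2.resize(i[100:300,120:390],None,fx=2.8,fy=2.8,interpolation=cv2.INTER_CUBIC))
E
```

```text
[ 0.24736569 -6.50062052  3.80420128] [-0.97363729 -0.0098208  -0.11259922] [457.56167081 238.99966556  82.36119849] [-3.13987907e+00 -1.04442090e-03  2.99112908e+00]
```

View pics/c5.png

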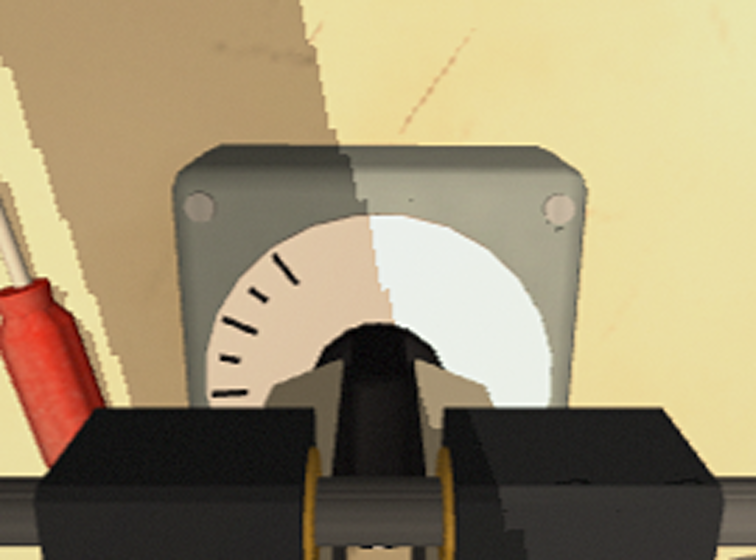

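The gauge edges sit square to the gripper and the reaction is rising, so the knob is near the stop. I'll press on a little further.

>>> {"method": "jog_arm", "body": {
  "targets": [
    {"xyz":[0,0,0],"spin":-0.2},
    {"xyz":[0,0,0],"spin":-0.2},
    {"xyz":[0,0,0],"spin":-0.2},
    {"xyz":[0,0,0],"spin":-0.2},
    {"xyz":[0,0,0],"spin":0},
    {"xyz":[0,0,0],"spin":0},
    {"xyz":[0,0,0],"spin":0},
    {"xyz":[0,0,0],"spin":0},
    {"xyz":[0,0,0],"spin":0},
    {"xyz":[0,0,0],"spin":0}
  ]
}}

```text
time: 7.85
tool_pos: [457.5, 239.0, 82.4]
tcp_rot: [-3.14, -0.002, 3.069]
contact_force: [-1.3, -5.2, 4.0]
grip_width: 12.3
finger_force: 31.5
```

```bash
python3 - <<'E'
from plant import bot
o=bot.get_obs();print(o['contact_force'],o['moment'],o['tool_pos'],o['tcp_rot'])
E
```

```text
[-1.26839526 -5.23270877  4.0129254 ] [-0.86730805  0.04225919 -0.7255862 ] [457.49156785 239.03331176  82.38939457] [-3.14045608e+00 -1.56656931e-03  3.06926970e+00]
```

Moment is -0.73 N m, so it is hard on the stop. Releasing and rising.

>>> {"method": "jog_arm", "body": {
  "targets": [
    {"xyz":[0,0,0],"spin":0},
    {"xyz":[0,0,0],"spin":0},
    {"xyz":[0,0,0],"spin":0},
    {"xyz":[0,0,0],"spin":0},
    {"xyz":[0,0,0],"spin":0},
    {"xyz":[0,0,-0.2],"spin":0},
    {"xyz":[0,0,-0.5],"spin":0},
    {"xyz":[0,0,-0.6],"spin":0},
    {"xyz":[0,0,-0.6],"spin":0},
    {"xyz":[0,0,-0.3],"spin":0}
  ],
  "gripper": 60
}}

```text
time: 9.1
tool_pos: [458.7, 240.1, 261.2]
tcp_rot: [3.14, 0.004, 3.071]
contact_force: [-0.1, -0.4, -1.1]
grip_width: 55.1
finger_force: 0.0
```

```bash
python3 - <<'E'
from h import *
from plant import bot
o=bot.get_obs();print(o['time'],o['tool_pos'],o['tcp_rot'],o['grip_width'],o['joint_positions'])
c=bot.get_calibration('wrist');i=bot.capture('wrist');cv2.imwrite('pics/w6.png',i);np.save('w6.npy',c,allow_pickle=True)
u=proj(c,(459,239.5,50)).astype(int);print(u)
cv2.imwrite('pics/c6.png',cv2.resize(i[u[1]-60:u[1]+60,u[0]-70:u[0]+70],None,fx=5,fy=5,interpolation=cv2.INTER_CUBIC))
E
```

```text
9.1 [458.7042862  240.12615741 261.19931238] [3.13994273 0.0037976  3.07092711] 55.060001503937514 [ 3.34147728e-01  3.14286058e-01  1.52018264e+00  2.16746211e-05
  1.30298348e+00 -1.16599188e+00]
[253 174]
```

View pics/c6.png

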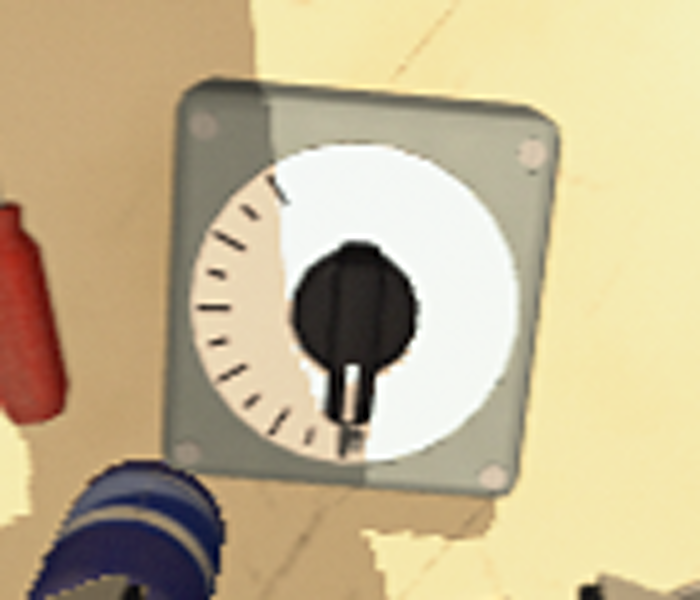

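The pointer sits at the stop pin (crop 345-352,440), in line with the gauge axis. Now over to the rig.

>>> {"method": "jog_arm", "body": {
  "targets": [
    {"xyz":[0,-0.4,0],"spin":0},
    {"xyz":[0,-0.65,0],"spin":0},
    {"xyz":[0,-0.65,0],"spin":0},
    {"xyz":[0,-0.65,0],"spin":0},
    {"xyz":[0,-0.65,0],"spin":0},
    {"xyz":[0,-0.65,0],"spin":0},
    {"xyz":[0,-0.65,0],"spin":0},
    {"xyz":[0,-0.65,0],"spin":0},
    {"xyz":[0,-0.65,0],"spin":0},
    {"xyz":[0,-0.65,0],"spin":0}
  ]
}}

```text
time: 10.4
tool_pos: [422.2, -260.5, 257.7]
tcp_rot: [3.141, -0.0, 3.071]
contact_force: [0.1, -0.4, -0.1]
grip_width: 55.1
finger_force: 0.0
```

>>> {"method": "jog_arm", "body": {
  "targets": [
    {"xyz":[-0.03,-0.4,0],"spin":0},
    {"xyz":[0,0,0],"spin":1},
    {"xyz":[0,0,0],"spin":1},
    {"xyz":[0,0,0],"spin":1},
    {"xyz":[0,0,0],"spin":1},
    {"xyz":[0,0,0],"spin":1},
    {"xyz":[0,0,0],"spin":1},
    {"xyz":[0,0,0],"spin":1},
    {"xyz":[0,0,0],"spin":1},
    {"xyz":[0,0,0],"spin":1}
  ]
}}

```text
time: 11.65
tool_pos: [422.7, -290.8, 257.5]
tcp_rot: [-3.141, -0.001, 2.168]
contact_force: [0.5, 0.1, -0.9]
grip_width: 54.5
finger_force: 0.0
```

>>> {"method": "jog_arm", "body": {
  "targets": [
    {"xyz":[0,0,0],"spin":1},
    {"xyz":[0,0,0],"spin":1},
    {"xyz":[0,0,0],"spin":1},
    {"xyz":[0,0,0],"spin":1},
    {"xyz":[0,0,0],"spin":1},
    {"xyz":[0,0,0],"spin":1},
    {"xyz":[0,0,0],"spin":1},
    {"xyz":[0,0,0],"spin":1},
    {"xyz":[0,0,0],"spin":1},
    {"xyz":[0,0,0],"spin":0.84}
  ]
}}

```text
time: 12.9
tool_pos: [422.7, -290.8, 257.5]
tcp_rot: [-3.141, -0.0, 1.184]
contact_force: [-0.1, -0.4, -0.8]
grip_width: 55.2
finger_force: 0.0
```

```bash
python3 - <<'E'
from h import *
from plant import bot
np.set_printoptions(precision=3,suppress=True)
o=bot.get_obs();print(o['time'],o['tool_pos'],o['tcp_rot'],o['joint_positions'])
c=bot.get_calibration('wrist');i=bot.capture('wrist');cv2.imwrite('pics/w7.png',i);np.save('w7.npy',c,allow_pickle=True)
print([proj(c,p) for p in((442.1,-244.4,129),(406.6,-333.3,129))])
E
```

```text
12.9 [ 422.653 -290.796  257.502] [-3.141 -0.     1.184] [-0.752  0.311  1.535  0.     1.296 -0.365]
[array([254.913, 145.966]), array([255.565, 235.497])]
```

View pics/w7.png

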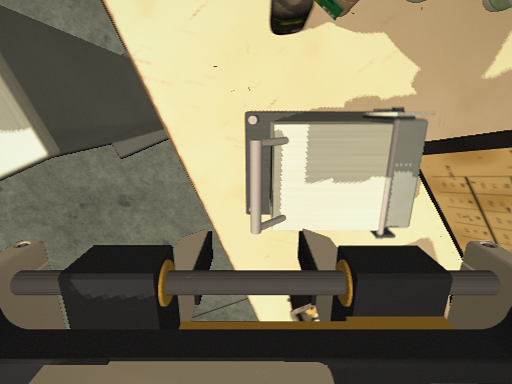

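The bar shows at (255,139)-(256,233), within 5 px of prediction and aligned with the tool. Descending and then pinching.

>>> {"method": "jog_arm", "body": {
  "targets": [
    {"xyz":[0.08,0.01,0],"spin":0},
    {"xyz":[0,0,0.3],"spin":0},
    {"xyz":[0,0,0.4],"spin":0},
    {"xyz":[0,0,0.4],"spin":0},
    {"xyz":[0,0,0.25],"spin":0},
    {"xyz":[0,0,0.15],"spin":0},
    {"xyz":[0,0,0.1],"spin":0},
    {"xyz":[0,0,0],"spin":0},
    {"xyz":[0,0,0],"spin":0},
    {"xyz":[0,0,0],"spin":0}
  ]
}}

```text
time: 14.2
tool_pos: [426.3, -285.6, 130.9]
tcp_rot: [3.14, 0.0, 1.187]
contact_force: [-0.6, 0.4, -0.7]
grip_width: 55.4
finger_force: 0.0
```

>>> {"method": "jog_arm", "body": {
  "targets": [
    {"xyz":[0,0,0],"spin":0},
    {"xyz":[0,0,0],"spin":0},
    {"xyz":[0,0,0],"spin":0},
    {"xyz":[0,0,0],"spin":0},
    {"xyz":[0,0,0],"spin":0},
    {"xyz":[0,0,0],"spin":0},
    {"xyz":[0,0,0],"spin":0},
    {"xyz":[0,0,0],"spin":0},
    {"xyz":[0,0,0],"spin":0},
    {"xyz":[0,0,0],"spin":0}
  ],
  "gripper": 0
}}

```text
time: 15.45
tool_pos: [425.5, -285.1, 130.3]
tcp_rot: [-3.14, -0.0, 1.187]
contact_force: [-5.3, 1.8, 3.0]
grip_width: 11.0
finger_force: 30.0
```

>>> {"method": "jog_arm", "body": {
  "targets": [
    {"xyz":[0,0.0195,-0.073],"spin":0},
    {"xyz":[0,0.0195,-0.073],"spin":0},
    {"xyz":[0,0.025,-0.071],"spin":0},
    {"xyz":[0,0.025,-0.071],"spin":0},
    {"xyz":[0,0.0305,-0.069],"spin":0},
    {"xyz":[0,0.0305,-0.069],"spin":0},
    {"xyz":[0,0.036,-0.0665],"spin":0},
    {"xyz":[0,0.036,-0.0665],"spin":0},
    {"xyz":[0,0.041,-0.0635],"spin":0},
    {"xyz":[0,0.041,-0.0635],"spin":0}
  ]
}}

```text
time: 16.7
tool_pos: [447.1, -293.7, 185.2]
tcp_rot: [-3.137, -0.001, 1.187]
contact_force: [-9.5, 1.9, -0.3]
grip_width: 10.9
finger_force: 30.0
```

>>> {"method": "jog_arm", "body": {
  "targets": [
    {"xyz":[0,0.046,-0.06],"spin":0},
    {"xyz":[0,0.046,-0.06],"spin":0},
    {"xyz":[0,0.0505,-0.056],"spin":0},
    {"xyz":[0,0.0505,-0.056],"spin":0},
    {"xyz":[0,0.0545,-0.052],"spin":0},
    {"xyz":[0,0.0545,-0.052],"spin":0},
    {"xyz":[0,0.0585,-0.0475],"spin":0},
    {"xyz":[0,0.0585,-0.0475],"spin":0},
    {"xyz":[0,0.062,-0.0425],"spin":0},
    {"xyz":[0,0.062,-0.0425],"spin":0}
  ]
}}

```text
time: 17.95
tool_pos: [487.2, -309.8, 229.1]
tcp_rot: [-3.139, 0.0, 1.187]
contact_force: [-13.5, 7.1, 16.1]
grip_width: 10.7
finger_force: 30.0
```

```bash
python3 - <<'E'
from h import *
from plant import bot
np.set_printoptions(precision=2,suppress=True)
o=bot.get_obs();print(o)
# guard angle from bar height/advance relative to the grasp pose (425.5,-285.1,130.3)
d=o['tool_pos']-np.array([425.5,-285.1,130.3]);a=d[0]*.927-d[1]*.375
print('advance',a,'rise',d[2],'theta',np.arctan2(34+d[2],150-a)-.2229)
for n in('scene','side'):cv2.imwrite(f'pics/{n}9.png',bot.capture(n))
E
```

```text
{'time': 17.95, 'joint_positions': array([-0.7 ,  0.45,  1.4 , -0.  ,  1.29, -0.31]), 'dq': array([ 0.02,  0.05, -0.16,  0.  ,  0.1 ,  0.02]), 'tau': array([  0.81, -40.56, -25.81,   1.24,  -4.93,   0.03]), 'tool_pos': array([ 487.24, -309.76,  229.12]), 'tcp_rot': array([-3.14,  0.  ,  1.19]), 'contact_force': array([-13.48,   7.09,  16.14]), 'moment': array([1.24, 2.64, 0.08]), 'finger_force': 30.015774965286255, 'grip_width': 10.715794071285938}
advance 66.48096001042194 rise 98.82453594325477 theta 0.7865746405422797
```

>>> {"method": "jog_arm", "body": {
  "targets": [
    {"xyz":[0,-0.01,-0.01],"spin":0},
    {"xyz":[0,0,0],"spin":0},
    {"xyz":[0,0,0],"spin":0},
    {"xyz":[0,0,0],"spin":0},
    {"xyz":[0,0,0],"spin":0},
    {"xyz":[0,0,0],"spin":0},
    {"xyz":[0,0,0],"spin":0},
    {"xyz":[0,0,0],"spin":0},
    {"xyz":[0,0,0],"spin":0},
    {"xyz":[0,0,0],"spin":0}
  ]
}}

```text
time: 19.3
tool_pos: [487.4, -309.9, 229.2]
tcp_rot: [-3.141, -0.0, 1.187]
contact_force: [-9.4, 4.5, 10.0]
grip_width: 11.1
finger_force: 30.0
```

```bash
python3 - <<'E'
from h import *
from plant import bot
np.set_printoptions(precision=3,suppress=True)
o=bot.get_obs();print(o['dq'],o['contact_force'],o['tool_pos'],o['grip_width'],o['finger_force'])
d=o['tool_pos']-np.array([425.5,-285.1,130.3]);a=d[0]*.927-d[1]*.375
print('advance',a,'rise',d[2],'theta',np.arctan2(34+d[2],150-a)-.2229)
# bystander / gauge check: image change outside arm region
for n in('scene','side'):
    A=cv2.imread(f'pics/{n}0.png');B=bot.capture(n);c=bot.get_calibration(n)
    cv2.imwrite(f'pics/{n}10.png',B);print(n)
    D=(cv2.absdiff(A,B).max(2)>40).astype('u1')
    for nm,(x,y,w,h) in dict(scene=dict(carton=(208,176,50,54),threadlock=(268,212,22,38)),side=dict(carton=(215,190,50,50),threadlock=(294,195,18,42),screwdriver=(185,208,28,30)))[n].items():
        print(nm,D[y:y+h,x:x+w].mean())
E
```

```text
[ 0.    -0.002 -0.001  0.    -0.    -0.   ] [-9.427  4.508 10.049] [ 487.45  -309.892  229.201] 11.068013050574788 30.02206116914749
advance 66.7245332903409 rise 98.90069178389896 theta 0.7881478537756689
scene
carton 0.23666666666666666
threadlock 0.5011961722488039
side
carton 0.464
threadlock 0.010582010582010581
screwdriver 0.3869047619047619
```

At rest with the bar held, guard angle about 0.788 rad. Handing in.

```bash
python3 -c "
from plant import bot
print(bot.close_job())"
```

```text
the job is handed in; nothing more can be done
None
```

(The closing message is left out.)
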